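# Fill the table caddy

## Task

Get the wooden caddy ready for the table: stand the tall pepper mill, the salt shaker, the square-bodied spice jar and the tall square carton in it, each upright and fully down in the pocket cut to its own shape and size. The shorter wooden mill and the round spice jar stay in the kitchen: leave them standing where they are, and knock nothing over.

Things in the scene. Friction and masses are not known exactly. Their poses are not given: they have to be found in the camera images.
- caddy: Fixed wooden block 158x158 mm, top 42 mm high, brass side handles (21 mm out at +y and -y, 26 mm up). Origin: underside centre, axes along its sides. Pockets, floor 12 mm up, centres (x, y) mm: large round 74 wide (pepper mill) at (37, 37); small round 56 (shaker) at (37, -37); large square 67 (carton) at (-37, -37); small square 56 (square jar) at (-37, 37), their sides along the block's.
- pepper_mill: The taller of two dark turned-wood pepper mills, 170 mm tall with a small metal ball on top; round foot 58 mm across; slim waist; its bulging head, between 123 and 159 mm above the foot, is 49 mm across at its widest, about 141 mm up (grip here; it can swing a little in the fingers); 0.18 kg. Origin: centre of the underside, z up.
- salt_shaker: Clear salt shaker with a pierced pale dome cap, round, 44 mm across and 90 mm tall; the body's greatest width reaches up to about 70 mm, the cap above is 34 mm across; 0.10 kg. Origin: centre of the underside, z up.
- square_jar: Spice jar with a square body, 42 x 42 mm with rounded corners, and a round ochre cap 41 mm across (from 76 mm up); 96 mm tall; 0.11 kg. Origin: centre of the underside, z up; x and y along the body's flat sides.
- carton: Tall closed orange carton, square, 51 mm (x) by 53 mm (y), 136 mm tall; 0.15 kg. Origin: centre of the underside, z up; x and y along its sides.
- short_mill: The shorter of the two dark wooden mills, 150 mm tall, foot 58 mm across, otherwise like the tall one. Not wanted in the caddy. Origin: centre of the underside, z up.
- round_jar: Round spice jar with a green cap, 46 mm across, 106 mm tall. Not wanted in the caddy. Origin: centre of the underside, z up.
- microwave: The kitchen's microwave, a fixed bystander left of the work: 362 mm deep (x), 438 mm wide (y), 265 mm tall; pass well over or round its near right corner, at (-180, -216) mm in its frame. Origin: centre of its underside, front to -x. Behind the work a wall shelf overhangs the worktop's rear, 0.51 m up: keep the wrist in front of it.
There are look-alikes about, which are no part of the job. What is shaped like the square_jar but pink is not meant.

How it is judged:
By the outcome, as a careful person would: the job done as asked, in the order asked, and still so for the second after the job is handed in, with the robot touching nothing.
It also fails if it takes over 120 s, if anything falls off the work surface, if the arm or the gripper's body presses on something with over 40 N, if the wrist force passes 120 N, or if a joint passes its speed limit or range.

## Robot

A 7-joint arm with a two-finger parallel gripper is mounted at the origin on a cart in front of the work surface, level with it; the furniture and walls round the work are solid. World frame = base frame: x ahead of the robot, y to its left, z up, the work surface at z = 0. Lengths are in m, angles in rad, forces in N, time in s.
With the tool pointing down it reaches from about 0.425 to 1.025 m from the base axis. Payload 3.6 kg.
Tool frame: the origin (TCP) lies on the centre line of the jaws, within the pads' length; the fingertips stand 11 mm ahead of it and the grasp point (between the pads) lies 8 mm behind it (env.tip_reach is the distance from the TCP to the fingertips, in m); z points along the fingers, y is the line along which they close (so a half turn about z gives the same grasp; the last joint's range is limited). The gripper opens to 85 mm and grips with 20 to 120 N. Pads are 22 mm wide; open, the fingers measure 114 mm over their backs; the gripper's body (76 mm by 85 mm) begins 54 mm behind the grasp point. The pads swing forward as they close: fully open they stand 13 mm farther back than shut.
Start: joints at [1.147, 0.591, 0.048, 1.609, -0.033, 0.943, -0.034], TCP at [0.235, -0.686, 0.242] pointing down, gripper open.
Joint ranges: [-2.69, 2.69], [-0.47, 2.24], [-1.27, 1.36], [0.19, 2.51], [-1.53, 4.68], [0.08, 2.07], [-3.09, 3.09]. Speed limits (rad/s): [2.57, 2.57, 3.14, 3.14, 3.14, 3.14, 3.14].

## Interface

Orientations are given as a unit quaternion [w, x, y, z].
In Python, from workcell import status, vision, env gives the robot as it stands. The module is installed in compiled form; this text tells all that it offers.
- The arm moves only by the tool play_rows, never from a script. Its argument "deltas" is a list of rows, each a list of 7 numbers: the closure, from 0 (fully open) to 1 (shut), then the shift along the tool's x, y, z in units of 60 mm (1.0 is 60 mm), then the turn, a rotation vector about the tool's x, y, z in units of 5 degrees (1.0 is 5 degrees). In form: [[claw, tx, ty, tz, wx, wy, wz], ...]. A call has 1 to 20 rows; each row shifts and turns the commanded pose from where the row before left it, along the tool's axes as they then stand; what a row does not reach is not made up. A row lasts 1/8 s, in which the tool goes at most 62.5 mm and 10.7 degrees, less where a joint would pass 70% of its speed; a pose out of reach is approached as far as the arm can. A call is refused whole if a number of a shift passes 1 or a number of a turn 1, either way. A call with a gripper value outside its range is refused whole. The fingers move at their own pace and stop on an object; "newtons" is the grip in N (left out, the last holds). Time passes only in rows, so rows that do not move let the fingers close. It gives the time, the measured TCP pose, the force, the opening and the grip force at its end, in the units of the state.
- status.state(): the state, without advancing time (a new reading comes with each control period).
- vision.read_camera(name): name is "side" or "top" or "wrist"; returns a dict with "pixels" (400x640x3 uint8, red, green, blue), "range_z" (400x640 float32, m along the optical axis (not along the pixel's ray), 0 where there is no reading), "intrinsics" (3x3 intrinsics, pixels), "rvec" (rotation vector, rad) and "tvec" (3), from world to camera coordinates, as OpenCV has them. Camera axes: x right, y down, z forward; pixel columns grow to the right and rows downward; lengths in m; the calibration is good to about 2 mm. A picture is of the moment at which its call begins.
- env.sign_off(): hands the job in; it is judged then, once.
The state is a dict: "time": time; "joint_pos": joint angles; "joint_vel": joint speeds; "effort": joint torques, N m; "eef_pos": TCP position; "ee_rot": TCP orientation; "force": force on the tool from outside, world axes, zero at the start; "torque": the same for the moment, N m; "gripper_width": opening from 0.0 (shut) to 1.0 (fully open); "grip_force": force on a finger pad.
Only numpy, scipy, OpenCV 4.12 (cv2) and the standard library are available. Lean on these libraries where they do the work, as an engineer would, in place of code of your own. Each camera call takes 0.05 s, during which the arm holds its last target. There are 200 camera calls.

## Working session

There is one attempt and no reset: what is moved stays moved. The work goes in short steps, Python scripts to look and compute and a tool call to move; the robot and the scene stay as the last step left them, time stands still between calls to the robot, and variables do not carry over. Pictures are saved under pics/ and viewed, at most 14 in all, crops included, and the job is handed in when it is done.

Besides the shell and the picture viewer there is one more tool, called after "Call:" as a command line: name --pt "numbers of a row" for each row, then --argument value for the rest. play_rows: Moves the arm, as the interface text tells. Its arguments: {"type":"object","properties":{"deltas":{"type":"array","items":{"type":"array","items":{"type":"number"}}},"newtons":{"type":"number"}},"required":["deltas"]}

```bash
mkdir -p pics; cat > h.py <<'E'
import numpy as np, cv2
from workcell import status, vision, env
def cam(n):
    c=vision.read_camera(n); R=cv2.Rodrigues(np.array(c["rvec"],float))[0]; c["R"]=R; c["t"]=np.array(c["tvec"],float).ravel(); c["K"]=np.array(c["intrinsics"]); return c
def cloud(c):
    z=c["range_z"]; v,u=np.indices(z.shape); K=c["K"]
    p=np.stack([(u-K[0,2])/K[0,0]*z,(v-K[1,2])/K[1,1]*z,z],-1)
    w=(p-c["t"])@c["R"]; w[z==0]=np.nan; return w
def save(c,n,box=None,s=1):
    im=c["pixels"][...,::-1]
    if box: im=im[box[1]:box[3],box[0]:box[2]]
    cv2.imwrite("pics/"+n,cv2.resize(im,None,fx=s,fy=s,interpolation=cv2.INTER_CUBIC))
E
python3 - <<'E'
from h import *
s=status.state(); print(s)
for n in("top","side","wrist"):
    c=cam(n); save(c,n+"0.png"); np.savez(n+"0.npz",w=cloud(c),im=c["pixels"],K=c["K"],R=c["R"],t=c["t"]); print(n,-c["R"].T@c["t"],c["K"][0,0])
print(env.tip_reach)
E
```

```text
{'time': 0.0, 'joint_pos': array([ 1.14752513,  0.59213628,  0.04829377,  1.60982516, -0.03329016,
        0.94264071, -0.03370218]), 'joint_vel': array([-0.00118392, -0.00036693,  0.00052329, -0.00123542, -0.0012085 ,
        0.00060735,  0.00062877]), 'effort': array([-6.17759633e-04, -5.48698246e+01,  1.54632121e+00, -1.98125839e+01,
        9.42703569e-03,  8.92001961e-03,  6.39848308e-08]), 'eef_pos': array([ 0.23452947, -0.68518775,  0.24112729]), 'ee_rot': array([-1.07489901e-03,  9.86429225e-01,  1.64183337e-01, -2.45256341e-04]), 'force': array([-0.33565244, -0.95609573, -0.07314178]), 'torque': array([-0.01260628, -0.02605396,  0.00040755]), 'grip_force': 0.0, 'gripper_width': 0.9987472819794231}
top [-0.10622592 -0.31894421  1.34102065] 479.29508988255094
side [-0.34767726 -0.99853915  0.65547102] 507.8047180220479
wrist [ 0.31011593 -0.65917827  0.37321952] 280.6513465476871
0.011
```

View pics/top0.png

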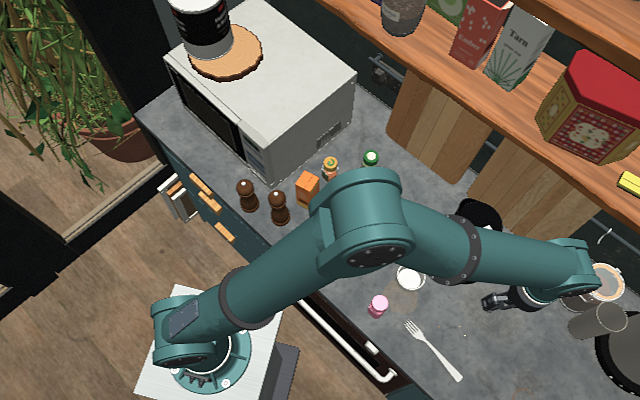

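View pics/side0.png

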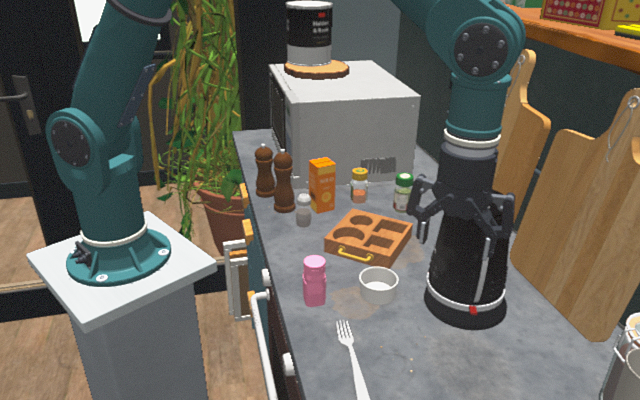

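Top view: the arm hides the caddy; mills are at (247,192) and (278,205), carton (307,187), ochre jar (330,167) and green jar (371,157). 
Side view: 
- Mills (264,170) and (283,180)
- Carton (322,185)
- Ochre-capped jar (360,185)
- Green round jar (403,190)
- Shaker (304,210)
- Pink decoy (314,280)
- Caddy (368,238), with its brass handle towards the camera

```bash
python3 - <<'E'
from h import *
d=np.load("side0.npz"); w=d["w"]
def st(n,b,zmin=0.02,zmax=.3):
    p=w[b[1]:b[3],b[0]:b[2]].reshape(-1,3); p=p[(p[:,2]>zmin)&(p[:,2]<zmax)]
    zt=np.percentile(p[:,2],99.5); q=p[p[:,2]>zt-.012]
    print(n,"ztop",zt.round(3),"topc",np.median(q,0).round(3),"rng",np.percentile(p,3,0).round(3),np.percentile(p,97,0).round(3))
st("millL",(254,142,274,198));st("millR",(274,148,296,214));st("carton",(310,158,336,212));st("sq",(350,165,369,205));st("green",(394,172,412,212))
st("shaker",(296,192,312,226));st("pink",(302,254,328,308));st("caddy",(320,208,415,266));st("bowl",(358,265,400,305));st("press",(430,200,505,330))
t=np.load("top0.npz"); w=t["w"]
for n,b in dict(ml=(236,176,259,212),mr=(267,186,291,226),car=(295,170,320,210),sq=(321,154,340,182),gr=(361,147,380,168)).items(): st("T"+n,b)
# caddy top plane
w=d["w"][205:270,318:418]; hsv=cv2.cvtColor(d["im"][205:270,318:418],cv2.COLOR_RGB2HSV)
m=(abs(w[...,2]-.042)<.005); p=w[m][:,:2].astype(np.float32); print(len(p),cv2.minAreaRect(p))
s=lambda im,b,f:cv2.resize(im[b[1]:b[3],b[0]:b[2],::-1],None,fx=f,fy=f,interpolation=cv2.INTER_CUBIC)
cv2.imwrite("pics/crop1.png",s(d["im"],(240,135,430,275),4))
E
```

```text
millL ztop 0.147 topc [0.43  0.018 0.138] rng [ 0.41  -0.003  0.024] [0.446 0.033 0.139]
millR ztop 0.168 topc [ 0.414 -0.081  0.158] rng [ 0.392 -0.105  0.024] [0.516 0.014 0.158]
carton ztop 0.137 topc [ 0.484 -0.153  0.135] rng [ 0.459 -0.178  0.025] [ 0.513 -0.12   0.136]
sq ztop 0.099 topc [ 0.581 -0.197  0.096] rng [ 0.563 -0.215  0.023] [ 0.675 -0.116  0.098]
green ztop 0.299 topc [ 0.2   -0.624  0.298] rng [ 0.592 -0.34   0.024] [ 0.749 -0.189  0.115]
shaker ztop 0.09 topc [ 0.387 -0.191  0.086] rng [ 0.371 -0.204  0.023] [ 0.469 -0.127  0.089]
pink ztop 0.099 topc [ 0.206 -0.418  0.096] rng [ 0.187 -0.437  0.023] [ 0.224 -0.398  0.098]
caddy ztop 0.298 topc [ 0.2   -0.627  0.296] rng [ 0.224 -0.451  0.021] [ 0.529 -0.279  0.096]
bowl ztop 0.044 topc [ 0.322 -0.487  0.039] rng [ 0.281 -0.525  0.021] [ 0.355 -0.452  0.043]
press ztop 0.298 topc [ 0.243 -0.738  0.295] rng [ 0.239 -0.738  0.029] [ 0.439 -0.569  0.291]
Tml ztop 0.149 topc [0.434 0.024 0.14 ] rng [0.413 0.002 0.028] [0.455 0.045 0.142]
Tmr ztop 0.171 topc [ 0.417 -0.077  0.16 ] rng [ 0.394 -0.101  0.025] [ 0.495 -0.033  0.162]
Tcar ztop 0.141 topc [ 0.492 -0.143  0.135] rng [ 0.463 -0.172  0.029] [ 0.516 -0.115  0.139]
Tsq ztop 0.104 topc [ 0.588 -0.189  0.097] rng [ 0.565 -0.211  0.026] [ 0.603 -0.168  0.101]
Tgr ztop 0.113 topc [ 0.633 -0.302  0.106] rng [ 0.613 -0.323  0.064] [ 0.653 -0.281  0.11 ]
1388 ((0.4154587984085083, -0.37093740701675415), (0.22943924367427826, 0.1711755394935608), 19.834701538085938)
```

View pics/crop1.png

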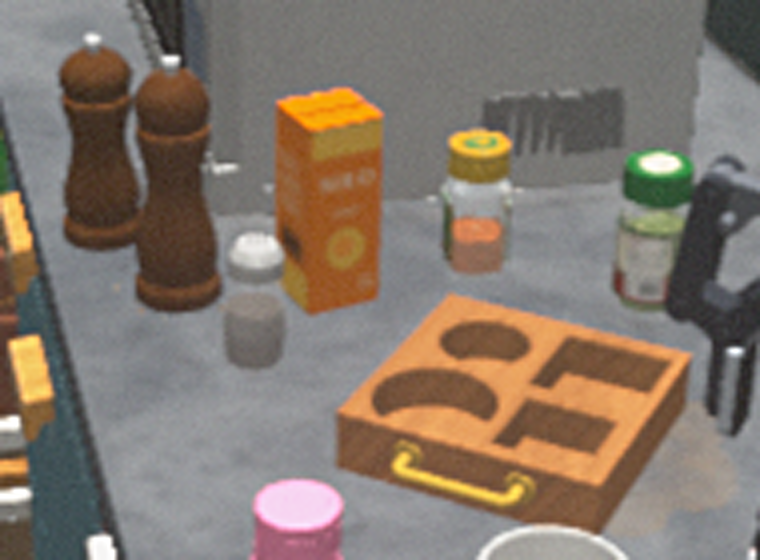

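Look-alikes in the side view: 
- Tall mill: (283,180), top at 168 mm, is the one wanted. (264,170), at 147 mm, is the short one.
- Square jar: ochre at (360,185) is wanted. Pink (314,280) and the round green jar (403,190) are not.
- The crop confirms the choice. It also shows the caddy with its round pockets on the left and the large round one nearest the camera.

Next I need the precise poses.

```bash
python3 - <<'E'
from h import *
from scipy.optimize import least_squares
S=np.load("side0.npz");T=np.load("top0.npz")
def pts(d,b,z0,z1):
    p=d["w"][b[1]:b[3],b[0]:b[2]].reshape(-1,3); return p[(p[:,2]>z0)&(p[:,2]<z1)]
def circ(n,d,b,z0,z1,r,c0):
    p=pts(d,b,z0,z1)[:,:2]; p=p[np.hypot(*(p-c0).T)<.06]
    f=least_squares(lambda c:np.hypot(*(p-c).T)-r,c0,loss="soft_l1",f_scale=.002); print(n,len(p),f.x.round(4),"rms",np.sqrt(np.mean(f.fun**2)).round(4))
circ("mill S",S,(270,148,298,214),.134,.148,.0242,[.42,-.075])
circ("mill T",T,(262,186,295,226),.134,.148,.0242,[.42,-.075])
circ("mill foot S",S,(270,148,298,214),.004,.012,.029,[.42,-.075])
circ("short S",S,(254,142,276,198),.114,.128,.0242,[.434,.024])
circ("shaker S",S,(294,190,314,228),.03,.065,.022,[.395,-.185])
circ("sq cap S",S,(345,165,374,205),.08,.092,.0205,[.59,-.187])
circ("sq cap T",T,(318,152,343,184),.08,.092,.0205,[.59,-.187])
circ("green T",T,(358,145,383,170),.09,.104,.023,[.633,-.3])
for n,d,b in(("S",S,(308,155,338,214)),("T",T,(292,168,322,212))):
    p=pts(d,b,.131,.142)[:,:2].astype(np.float32); print("carton",n,len(p),cv2.minAreaRect(p))
p=pts(S,(345,165,374,205),.015,.07); p=p[np.hypot(*(p[:,:2]-[.59,-.187]).T)<.05]
print("sq body S",len(p),cv2.minAreaRect(p[:,:2].astype(np.float32)))
# caddy: brown mask in side, top-plane
b=(318,205,418,272); im=S["im"][b[1]:b[3],b[0]:b[2]]; w=S["w"][b[1]:b[3],b[0]:b[2]]; hsv=cv2.cvtColor(im,cv2.COLOR_RGB2HSV)
m=(hsv[...,1]>110)&(hsv[...,0]<20)&(abs(w[...,2]-.042)<.006)
m=cv2.morphologyEx(m.astype(np.uint8),cv2.MORPH_OPEN,np.ones((2,2)))
n,l,st,_=cv2.connectedComponentsWithStats(m); k=1+np.argmax(st[1:,4]); q=w[l==k]
print("caddy",len(q),np.median(q[:,2]),cv2.minAreaRect(q[:,:2].astype(np.float32)),cv2.boxPoints(cv2.minAreaRect(q[:,:2].astype(np.float32))))
# press + microwave
p=pts(S,(425,225,510,330),.02,.06); p=p[p[:,1]<-.5]; print("press",p.min(0),p.max(0))
p=pts(S,(296,90,420,150),.2,.27); print("mw",cv2.boxPoints(cv2.minAreaRect(p[abs(p[:,2]-.265)<.006][:,:2].astype(np.float32))))
E
```

```text
mill S 111 [ 0.4174 -0.077 ] rms 0.0023
mill T 77 [ 0.42   -0.0743] rms 0.0021
mill foot S 66 [ 0.4173 -0.0796] rms 0.0019
short S 90 [0.4345 0.0235] rms 0.0023
shaker S 217 [ 0.3943 -0.1803] rms 0.0027
sq cap S 65 [ 0.5874 -0.1913] rms 0.0021
sq cap T 28 [ 0.5899 -0.1887] rms 0.0012
green T 69 [ 0.6357 -0.3013] rms 0.0064
carton S 195 ((0.49086225032806396, -0.14773419499397278), (0.05469389259815216, 0.055200301110744476), 73.79035186767578)
carton T 292 ((0.49275416135787964, -0.1432669758796692), (0.05040396749973297, 0.05578697472810745), 73.84532928466797)
sq body S 311 ((0.5753324627876282, -0.19607830047607422), (0.02985117770731449, 0.05029296875), 20.449138641357422)
caddy 1369 nan ((0.4412033259868622, -0.35820120573043823), (0.1610087752342224, 0.15363790094852448), 19.448944091796875) [[ 0.33971447 -0.31257093]
 [ 0.3908708  -0.45744205]
 [ 0.5426922  -0.40383148]
 [ 0.49153584 -0.25896037]]
press [ 0.34626502 -0.7019595   0.02000924] [ 0.4802198  -0.54168511  0.05988484]
mw [[ 0.4989711  -0.03765678]
 [ 0.75029194 -0.2600134 ]
 [ 0.83022237 -0.16967124]
 [ 0.5789015   0.05268538]]
```

```bash
cat >> h.py <<'E'
def plan(x,y,z,yaw,n=None):
    """tool-axis move from the present pose to a tool-down pose whose x axis has the given yaw (deg)"""
    from scipy.spatial.transform import Rotation as Ro
    s=status.state(); q=s["ee_rot"]; R0=Ro.from_quat([q[1],q[2],q[3],q[0]]); p0=np.array(s["eef_pos"])
    R1=Ro.from_euler("z",yaw,degrees=True)*Ro.from_euler("x",180,degrees=True)
    d=R0.inv().apply(np.array([x,y,z])-p0)/.06; r=np.degrees((R0.inv()*R1).as_rotvec())/5
    yaw0=np.degrees(np.arctan2(*R0.as_matrix()[[1,0],0]))
    print("pos",p0.round(4),"yaw",yaw0.round(1),"J",np.round(s["joint_pos"],2),"t",s["time"],"w",s["gripper_width"],"F",np.round(s["force"],1),"| total shift(60mm)",d.round(3),"norm",np.linalg.norm(d).round(2),"turn(5deg)",r.round(3))
E
python3 - <<'E'
from h import *
S=np.load("side0.npz")
p=S["w"][100:190,325:420].reshape(-1,3); p=p[(p[:,2]>.1)&(p[:,2]<.25)&(p[:,0]>.5)&(p[:,1]>-.3)]
for zz in(.16,.2,.24):
    q=p[abs(p[:,2]-zz)<.01]; vx,vy,a,b=cv2.fitLine(q[:,:2].astype(np.float32),cv2.DIST_HUBER,0,.01,.01).ravel(); print(zz,len(q),vx,vy,a,b,q.min(0),q.max(0))
plan(.4187,-.0757,.135,19.4)
E
```

```text
0.16 622 0.85273516 -0.5223435 0.67873734 -0.14376763 [ 0.56600907 -0.21757311  0.15008319] [ 0.79686518 -0.07371503  0.16997418]
0.2 652 0.8557045 -0.5174648 0.67963606 -0.14408404 [ 0.56376234 -0.21614887  0.19000491] [ 0.79704786 -0.07214317  0.20993973]
0.24 679 0.85612875 -0.5167626 0.67928314 -0.14424102 [ 0.56380318 -0.21549302  0.23002014] [ 0.7988288  -0.07379026  0.24996763]
pos [ 0.2346 -0.6853  0.2414] yaw 18.9 J [ 1.15  0.59  0.05  1.61 -0.03  0.94 -0.03] t 0.15 w 0.999779989730701 F [ 0.   0.7 -0.9] | total shift(60mm) [ 6.194 -8.616  1.788] norm 10.76 turn(5deg) [-0.02   0.001 -0.1  ]
```

Call:
play_rows --pt "0.2 0 0 -0.5 0 0 0" --pt "0.2 0.7 -0.48 0 0 0 0" --pt "0.2 0.7 -0.48 0 0 0 0" --pt "0.2 0.7 -0.48 0 0 0 0" --pt "0.2 0.7 -0.48 0 0 0 0" --pt "0.2 0.7 -0.48 0 0 0 0" --pt "0.2 0.7 -0.48 0 0 0 0" --pt "0.2 0.7 -0.48 0 0 0 0" --pt "0.2 0 0 0 0 0 0" --newtons 40

```text
time: 1.27
eef_pos: [0.4516, -0.3945, 0.2721]
ee_rot: [-0.001, 0.986, 0.169, 0.001]
force: [-0.7, 0.1, -0.3]
gripper_width: 0.799
grip_force: 0.0
```

Call:
play_rows --pt "0.2 0.18 -0.755 0 0 0 0" --pt "0.2 0.18 -0.755 0 0 0 0" --pt "0.2 0.18 -0.755 0 0 0 0" --pt "0.2 0.18 -0.755 0 0 0 0" --pt "0.2 0.18 -0.755 0 0 0 0" --pt "0.2 0.18 -0.755 0 0 0 0" --pt "0.2 0.18 -0.6 0 0 0 0" --pt "0.2 0 0 0 0 0 0"

```text
time: 2.28
eef_pos: [0.4191, -0.0823, 0.2723]
ee_rot: [-0.0, 0.986, 0.166, -0.0]
force: [-0.0, -1.5, 0.2]
gripper_width: 0.802
grip_force: 0.0
```

```bash
python3 - <<'E'
from h import *
plan(.4187,-.0757,.135,19.4)
c=cam("top"); save(c,"top1.png"); np.savez("top1.npz",w=cloud(c),im=c["pixels"])
E
```

```text
pos [ 0.4191 -0.0823  0.2723] yaw 19.2 J [ 0.2   0.18 -0.13  2.21  0.03  0.76 -1.18] t 2.275 w 0.8017121480748963 F [-0.  -1.5  0.2] | total shift(60mm) [ 0.03  -0.106  2.289] norm 2.29 turn(5deg) [-0.005  0.001 -0.047]
```

View pics/top1.png

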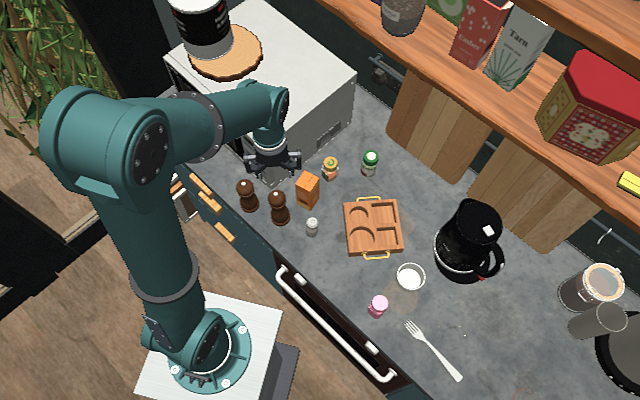

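The top view now shows the caddy clear at (373,226), with its handles at (370,200) and (376,255). The shaker is at (312,226), and the tall mill (278,205) still stands under the gripper. I'll refine the caddy and shaker poses from this view.

```bash
python3 - <<'E'
from h import *
from scipy.optimize import least_squares
d=np.load("top1.npz"); W=d["w"]
b=(335,185,412,268); im=d["im"][b[1]:b[3],b[0]:b[2]]; w=W[b[1]:b[3],b[0]:b[2]]; hsv=cv2.cvtColor(im,cv2.COLOR_RGB2HSV)
m=((hsv[...,1]>100)&(hsv[...,0]<18)&(abs(w[...,2]-.043)<.006)).astype(np.uint8)
m=cv2.morphologyEx(m,cv2.MORPH_OPEN,np.ones((3,3)))
q=w[m>0]; print("caddy",len(q),np.median(q[:,2]),cv2.minAreaRect(q[:,:2].astype(np.float32)))
p=w.reshape(-1,3); p=p[(p[:,2]<.02)&(p[:,2]>.008)]
c=np.array([.443,-.356]); a=np.radians(199.4); X=np.array([np.cos(a),np.sin(a)]);Y=np.array([-X[1],X[0]])
L=np.stack([(p[:,:2]-c)@X,(p[:,:2]-c)@Y],1)
for sx in(1,-1):
  for sy in(1,-1):
    k=(L[:,0]*sx>.0)&(L[:,1]*sy>0)&(abs(L).max(1)<.075); print(sx,sy,k.sum(),np.ptp(L[k],0).round(3) if k.any() else "")
p=W[212:240,300:324].reshape(-1,3)
for z0,z1,r in((.03,.066,.022),(.072,.082,.017)):
    k=p[(p[:,2]>z0)&(p[:,2]<z1)][:,:2]; k=k[np.hypot(*(k-[.396,-.178]).T)<.05]
    f=least_squares(lambda c:np.hypot(*(k-c).T)-r,[.396,-.178],loss="soft_l1",f_scale=.002); print("shaker",len(k),f.x.round(4))
E
```

```text
caddy 1024 0.042127363980977085 ((0.4465206563472748, -0.35233157873153687), (0.16075779497623444, 0.15896549820899963), 18.97996711730957)
1 1 271 [0.073 0.071]
1 -1 373 [0.075 0.07 ]
-1 1 354 [0.059 0.063]
-1 -1 213 [0.07 0.05]
shaker 101 [ 0.399  -0.1799]
shaker 33 [ 0.3967 -0.1815]
```

Call:
play_rows --pt "0.2 0.03 -0.106 0.5 0 0 0" --pt "0.2 0 0 0.6 0 0 0" --pt "0.2 0 0 0.6 0 0 0" --pt "0.2 0 0 0.59 0 0 0" --pt "0.2 0 0 0 0 0 0" --pt "0.5 0 0 0 0 0 0" --pt "0.7 0 0 0 0 0 0" --pt "0.7 0 0 0 0 0 0" --pt "0.7 0 0 0 0 0 0" --pt "0.7 0 0 0 0 0 0" --newtons 40

```text
time: 3.58
eef_pos: [0.4207, -0.078, 0.1361]
ee_rot: [0.001, 0.986, 0.164, 0.002]
force: [-0.3, -1.6, 6.6]
gripper_width: 0.541
grip_force: 42.0
```

Gripped at 46 mm opening, which fits the head. Caddy: centre about (0.445, -0.354), sides at 19°, and the top rectangle comes out at 160 mm as it should. Lift and carry.

Call:
play_rows --pt "0.7 0 0 -0.2 0 0 0" --pt "0.7 0 0 -0.4 0 0 0" --pt "0.7 0 0 -0.5 0 0 0" --pt "0.7 0 0 -0.5 0 0 0" --pt "0.7 0 0 -0.5 0 0 0" --pt "0.7 0 0 -0.4 0 0 0" --pt "0.7 0 0 0 0 0 0" --pt "0.7 0 0 0 0 0 0"

```text
time: 4.58
eef_pos: [0.418, -0.0775, 0.2842]
ee_rot: [-0.0, 0.986, 0.164, -0.001]
force: [0.1, -0.3, -1.4]
gripper_width: 0.537
grip_force: 41.5
```

```bash
python3 - <<'E'
from h import *
plan(.4221,-.4011,.15,19.1)
c=cam("side"); save(c,"side1.png",(220,60,420,270),2.5)
E
```

```text
pos [ 0.418  -0.0775  0.2842] yaw 18.9 J [ 0.2   0.16 -0.14  2.2   0.03  0.79 -1.2 ] t 4.575 w 0.5371640308194691 F [ 0.1 -0.3 -1.4] | total shift(60mm) [-1.678  5.126  2.235] norm 5.84 turn(5deg) [-0.009  0.02  -0.04 ]
```

View pics/side1.png

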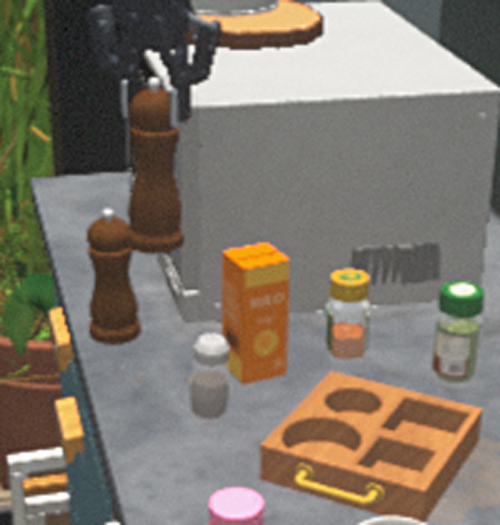

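The side crop shows the tall mill hanging upright at (155,190), with the short mill still standing at (110,290). Carry it over the large round pocket.

Call:
play_rows --pt "0.7 -0.08 0.26 0 0 0 0" --pt "0.7 -0.15 0.45 0 0 0 0" --pt "0.7 -0.2 0.6 0 0 0 0" --pt "0.7 -0.2 0.6 0 0 0 0" --pt "0.7 -0.2 0.6 0 0 0 0" --pt "0.7 -0.2 0.6 0 0 0 0" --pt "0.7 -0.2 0.6 0 0 0 0" --pt "0.7 -0.2 0.6 0 0 0 0" --pt "0.7 -0.15 0.45 0 0 0 0" --pt "0.7 -0.1 0.26 0 0 0 0" --pt "0.7 0 0.1 0 0 0 0" --pt "0.7 0 0 0 0 0 0" --pt "0.7 0 0 0 0 0 0"

```text
time: 6.25
eef_pos: [0.4236, -0.3994, 0.2848]
ee_rot: [-0.001, 0.986, 0.165, -0.0]
force: [0.5, -0.4, -2.6]
gripper_width: 0.538
grip_force: 41.5
```

```bash
python3 - <<'E'
from h import *
from scipy.optimize import least_squares
plan(.4221,-.4011,.15,19.1)
for n in("side","top"):
    c=cam(n); w=cloud(c); save(c,n+"2.png",(300,100,460,300) if n=="top" else (260,60,460,300),2)
    p=w.reshape(-1,3); p=p[np.hypot(p[:,0]-.422,p[:,1]+.401)<.05]
    for z0,z1,r in((.151,.162,.029),(.28,.292,.0242)):
        k=p[(p[:,2]>z0)&(p[:,2]<z1)][:,:2]
        if len(k)>10:
            f=least_squares(lambda c:np.hypot(*(k-c).T)-r,[.422,-.401],loss="soft_l1",f_scale=.002); print(n,z0,len(k),f.x.round(4))
    print(n,"zmin",np.percentile(p[p[:,2]>.08][:,2],1) if (p[:,2]>.08).any() else None)
E
```

```text
pos [ 0.4236 -0.3994  0.2848] yaw 19.0 J [ 0.66  0.36  0.03  1.9  -0.01  0.88 -0.55] t 6.25 w 0.5375279774458723 F [ 0.5 -0.4 -2.6] | total shift(60mm) [-0.033  0.021  2.246] norm 2.25 turn(5deg) [-0.013 -0.001 -0.019]
side 0.151 134 [ 0.4204 -0.3995]
side 0.28 186 [ 0.4221 -0.4019]
side zmin 0.15655429444838387
top 0.151 45 [ 0.4235 -0.3975]
top 0.28 64 [ 0.4244 -0.3992]
top zmin 0.159868998212661
```

View pics/side2.png

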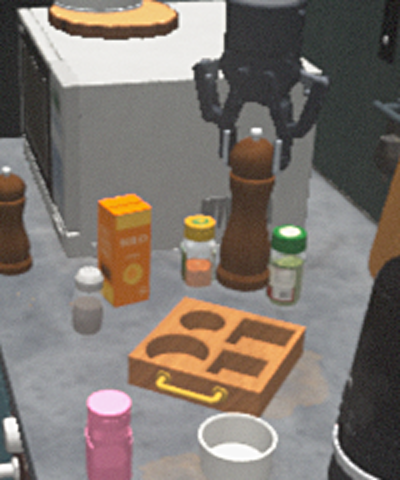

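The side crop shows the mill upright above the caddy, and the measured foot is within 2 mm of the pocket axis. Lowering.

Call:
play_rows --pt "0.7 -0.01 0.03 0.3 0 0 0" --pt "0.7 0 0 0.5 0 0 0" --pt "0.7 0 0 0.5 0 0 0" --pt "0.7 0 0 0.4 0 0 0" --pt "0.7 0 0 0.25 0 0 0" --pt "0.7 0 0 0.15 0 0 0" --pt "0.7 0 0 0.1 0 0 0" --pt "0.7 0 0 0 0 0 0" --pt "0.7 0 0 0 0 0 0"

```text
time: 7.48
eef_pos: [0.4436, -0.4064, 0.1653]
ee_rot: [0.011, 0.986, 0.167, 0.016]
force: [13.6, 7.9, 48.9]
gripper_width: 0.534
grip_force: 64.7
```

It's blocked and pushed sideways. Back up and look.

Call:
play_rows --pt "0.7 0 0 -0.3 0 0 0" --pt "0.7 0 0 -0.5 0 0 0" --pt "0.7 0 0 -0.5 0 0 0" --pt "0.7 0 0 0 0 0 0" --pt "0.7 0 0 0 0 0 0" --pt "0.7 0 0 0 0 0 0"

```text
time: 8.22
eef_pos: [0.4221, -0.402, 0.229]
ee_rot: [-0.001, 0.986, 0.164, -0.001]
force: [-0.3, 0.2, -1.6]
gripper_width: 0.53
grip_force: 48.2
```

```bash
python3 - <<'E'
from h import *
from scipy.optimize import least_squares
plan(.4221,-.4011,.15,19.1)
for n in("side","top"):
    c=cam(n); w=cloud(c); save(c,n+"3.png",(300,140,460,300) if n=="top" else (260,60,460,300),2.5)
    np.savez(n+"3.npz",w=w,im=c["pixels"])
    p=w.reshape(-1,3); p=p[np.hypot(p[:,0]-.422,p[:,1]+.401)<.06]
    for z in np.arange(.07,.27,.02):
        k=p[(p[:,2]>z)&(p[:,2]<z+.02)][:,:2]
        if len(k)>10: print(n,z.round(2),len(k),np.mean(k,0).round(4),np.ptp(k,0).round(3))
E
python3 - <<'E'
import cv2,numpy as np
a=cv2.imread("pics/side3.png");b=cv2.imread("pics/top3.png")
h=600; f=lambda i:cv2.resize(i,(int(i.shape[1]*h/i.shape[0]),h)); o=np.hstack([f(a)[:, :],f(b)]); o=cv2.resize(o,(800,int(o.shape[0]*800/o.shape[1])))
cv2.imwrite("pics/both3.png",o)
E
```

```text
pos [ 0.4221 -0.402   0.229 ] yaw 18.9 J [ 0.66  0.43  0.03  1.95 -0.02  0.77 -0.54] t 8.225 w 0.5302163373003911 F [-0.3  0.2 -1.6] | total shift(60mm) [ 0.008 -0.01   1.317] norm 1.32 turn(5deg) [-0.038  0.024 -0.042]
side 0.09 93 [ 0.3856 -0.4129] [0.045 0.045]
side 0.11 238 [ 0.3857 -0.4078] [0.046 0.057]
side 0.13 231 [ 0.3903 -0.4096] [0.046 0.05 ]
side 0.15 230 [ 0.3955 -0.4082] [0.041 0.046]
side 0.17 167 [ 0.401  -0.4078] [0.033 0.038]
side 0.19 165 [ 0.4032 -0.4115] [0.034 0.037]
side 0.21 227 [ 0.406  -0.4123] [0.04  0.065]
side 0.23 364 [ 0.4106 -0.4112] [0.044 0.071]
side 0.25 293 [ 0.416  -0.4064] [0.049 0.102]
top 0.09 23 [ 0.3856 -0.3876] [0.044 0.057]
top 0.11 104 [ 0.3852 -0.3909] [0.033 0.055]
top 0.13 98 [ 0.3902 -0.3925] [0.034 0.052]
top 0.15 112 [ 0.3965 -0.3923] [0.035 0.047]
top 0.17 67 [ 0.4012 -0.3956] [0.023 0.037]
top 0.19 42 [ 0.4012 -0.3957] [0.013 0.032]
top 0.21 68 [ 0.4033 -0.3984] [0.017 0.047]
top 0.23 161 [ 0.4117 -0.4039] [0.037 0.069]
top 0.25 124 [ 0.4181 -0.4043] [0.033 0.082]
```

View pics/both3.png

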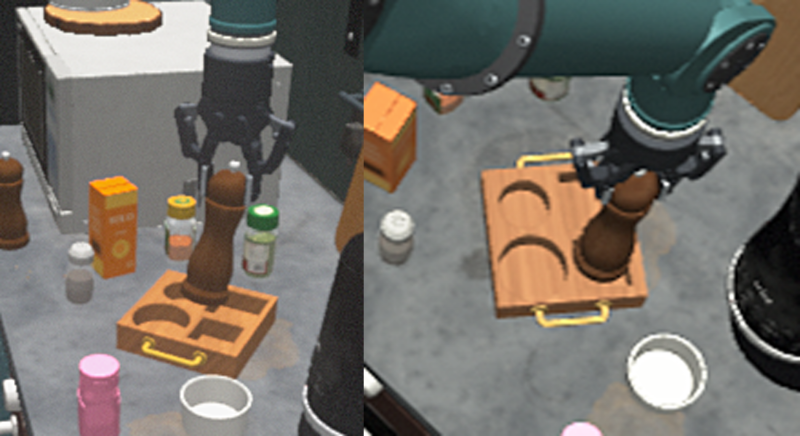

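I had the caddy's yaw a quarter turn off. In the top view the round pockets are on the left (world +y), so the caddy's x axis is at 109°. The mill was pressed onto the small square pocket, is unharmed, but has swung about 13° in the fingers. Corrected pockets: 
- Large round: (0.398, -0.331)
- Small round: (0.468, -0.307)
- Large square: (0.492, -0.377)
- Small square: (0.422, -0.401)

I'll raise the mill, move across, and tilt the tool to make it upright again.

Call:
play_rows --pt "0.7 0 0 -0.3 0 0 0" --pt "0.7 0 -0.15 -0.2 0 0 0" --pt "0.7 0 -0.3 0 0 0 0" --pt "0.7 0 -0.4 0 0 0 0" --pt "0.7 0 -0.25 0 0 0 0" --pt "0.7 0 -0.15 0 0 0 0" --pt "0.7 0 0 0 0 0.4 0" --pt "0.7 0 0 0 0 0.7 0" --pt "0.7 0 0 0 0 0.7 0" --pt "0.7 0 0 0 0 0.5 0" --pt "0.7 0 0 0 0 0.3 0" --pt "0.7 0 0 0 0 0 0" --pt "0.7 0 0 0 0 0 0"

```text
time: 9.95
eef_pos: [0.3992, -0.332, 0.2609]
ee_rot: [-0.018, 0.98, 0.163, 0.112]
force: [1.1, 0.1, -2.1]
gripper_width: 0.537
grip_force: 48.3
```

```bash
cat > m.py <<'E'
from h import *
from scipy.optimize import least_squares
def mill(n,c0,w,zs,zt):
    p=w.reshape(-1,3); p=p[np.hypot(p[:,0]-c0[0],p[:,1]-c0[1])<.05]
    for name,z0,z1,r in(("foot",zs-.001,zs+.010,.029),("head",zt-.006,zt+.006,.0242)):
        k=p[(p[:,2]>z0)&(p[:,2]<z1)][:,:2]
        if len(k)>10:
            f=least_squares(lambda c:np.hypot(*(k-c).T)-r,c0,loss="soft_l1",f_scale=.002); print(n,name,len(k),f.x.round(4))
    for z in np.arange(.09,.3,.02):
        k=p[(p[:,2]>z)&(p[:,2]<z+.02)][:,:2]
        if len(k)>10: print(n,z.round(2),len(k),((k.min(0)+k.max(0))/2).round(4),end=";")
    print()
E
python3 - <<'E'
from m import *
plan(.3979,-.3311,.15,19.1)
for n in("side","top"):
    c=cam(n); w=cloud(c); save(c,n+"4.png",(300,140,460,300) if n=="top" else (260,60,460,300),2.5); mill(n,[.398,-.331],w,.123,.264)
E
python3 - <<'E'
import cv2,numpy as np
a=cv2.imread("pics/side4.png");b=cv2.imread("pics/top4.png")
h=600; f=lambda i:cv2.resize(i,(int(i.shape[1]*h/i.shape[0]),h)); o=np.hstack([f(a)[:, :],f(b)]); o=cv2.resize(o,(800,int(o.shape[0]*800/o.shape[1])))
cv2.imwrite("pics/both4.png",o)
E
```

```text
pos [ 0.3992 -0.332   0.2609] yaw 18.9 J [ 0.79  0.28 -0.09  2.12 -0.28  0.65 -0.32] t 9.95 w 0.5368078759237702 F [ 1.1  0.1 -2.1] | total shift(60mm) [-0.43  -0.022  1.798] norm 1.85 turn(5deg) [ 0.008 -2.596 -0.038]
side foot 42 [ 0.406  -0.3165]
side head 168 [ 0.3985 -0.3341]
side 0.11 18 [ 0.3956 -0.3304];side 0.13 215 [ 0.3985 -0.3202];side 0.15 181 [ 0.3962 -0.3242];side 0.17 210 [ 0.3969 -0.3262];side 0.19 168 [ 0.3985 -0.3273];side 0.21 130 [ 0.3951 -0.3332];side 0.23 181 [ 0.3943 -0.3366];side 0.25 243 [ 0.3924 -0.3362];side 0.27 356 [ 0.391  -0.3374];side 0.29 249 [ 0.3855 -0.3332];
top head 28 [ 0.401 -0.329]
top 0.13 83 [ 0.3982 -0.3142];top 0.15 47 [ 0.3942 -0.3169];top 0.17 104 [ 0.3962 -0.3182];top 0.19 73 [ 0.3969 -0.3202];top 0.21 22 [ 0.3925 -0.3208];top 0.23 36 [ 0.3854 -0.3307];top 0.25 41 [ 0.3815 -0.3245];top 0.27 40 [ 0.3783 -0.3231];top 0.29 41 [ 0.3807 -0.3365];
```

View pics/both4.png

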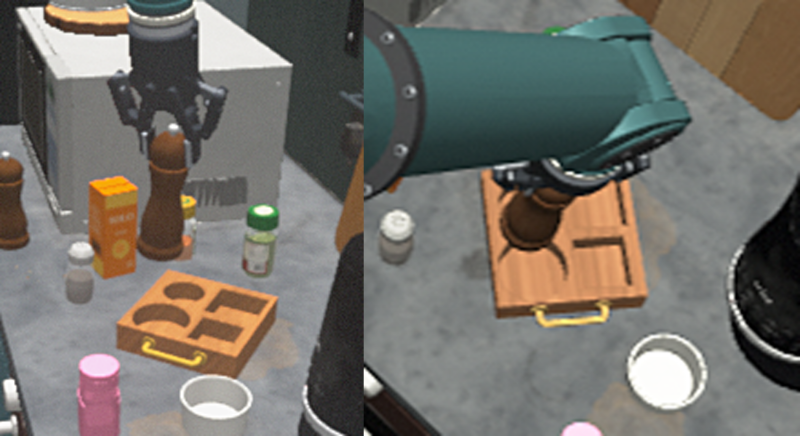

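```bash
cat >> m.py <<'E'
def fit(zb,c0,off=.0013,rm=.045):
    """foot (bottom height zb) and head circle centres from both views, calibration split between them"""
    P=[]
    for n,s in(("side",off),("top",-off)):
        w=cloud(cam(n)).reshape(-1,3)+[s,s,0]; P.append(w[np.hypot(w[:,0]-c0[0],w[:,1]-c0[1])<rm])
    p=np.vstack(P); out=[]
    for z0,z1,r in((zb+.001,zb+.018,.029),(zb+.135,zb+.147,.0242)):
        k=p[(p[:,2]>z0)&(p[:,2]<z1)]
        f=least_squares(lambda c:np.hypot(*(k[:,:2]-c).T)-r,c0,loss="soft_l1",f_scale=.002); out.append(f.x)
        print(len(k),"z",k[:,2].min().round(3),f.x.round(4),"res",np.median(abs(f.fun)).round(4))
    d=(out[0]-out[1]); a=np.radians(19); print("foot-head world",d.round(4),"tool x,y",(d@[np.cos(a),np.sin(a)]).round(4),(d@[np.sin(a),-np.cos(a)]).round(4),"zmin",np.percentile(p[p[:,2]>zb-.03][:,2],1))
E
python3 - <<'E'
from m import *
fit(.125,[.4,-.325])
E
```

```text
211 z 0.126 [ 0.407  -0.3152] res 0.0011
221 z 0.26 [ 0.4002 -0.3324] res 0.002
foot-head world [0.0067 0.0172] tool x,y 0.012 -0.0141 zmin 0.13175662288104797
```

Call:
play_rows --pt "0.7 0 0 0 -0.4 -0.3 0" --pt "0.7 0 0 0 -0.5 -0.45 0" --pt "0.7 0 0 0 -0.35 -0.3 0" --pt "0.7 0 0 0 0 0 0" --pt "0.7 0 0 0 0 0 0"

```text
time: 10.78
eef_pos: [0.3991, -0.332, 0.2609]
ee_rot: [0.042, 0.984, 0.157, 0.076]
force: [-0.4, 0.1, -1.8]
gripper_width: 0.531
grip_force: 48.3
```

```bash
python3 - <<'E'
from m import *
plan(.3979,-.3311,.15,19.1)
fit(.12,[.4,-.33])
E
```

```text
pos [ 0.3991 -0.332   0.2609] yaw 18.6 J [ 0.64  0.25 -0.01  2.15 -0.09  0.57 -0.55] t 10.775 w 0.5313813620657812 F [-0.4  0.1 -1.8] | total shift(60mm) [-0.264 -0.217  1.817] norm 1.85 turn(5deg) [ 1.242 -1.549 -0.183]
111 z 0.129 [ 0.3999 -0.3322] res 0.0008
184 z 0.255 [ 0.3999 -0.3317] res 0.0017
foot-head world [-0.     -0.0004] tool x,y -0.0002 0.0004 zmin 0.13328123410397746
```

Upright now, with foot and head axes within 0.5 mm and 2 mm off the pocket centre. Lowering along world vertical.

Call:
play_rows --pt "0.7 -0.055 -0.055 0.25 0 0 0" --pt "0.7 -0.052 -0.042 0.4 0 0 0" --pt "0.7 -0.052 -0.042 0.4 0 0 0" --pt "0.7 -0.026 -0.021 0.2 0 0 0" --pt "0.7 -0.02 -0.016 0.15 0 0 0" --pt "0.7 -0.02 -0.016 0.15 0 0 0" --pt "0.7 0 0 0 0 0 0"

```text
time: 11.75
eef_pos: [0.3977, -0.3307, 0.1659]
ee_rot: [0.042, 0.984, 0.157, 0.075]
force: [0.2, 0.2, -2.3]
gripper_width: 0.53
grip_force: 48.3
```

```bash
python3 - <<'E'
from m import *
plan(.3979,-.3311,.146,19.1)
fit(.04,[.398,-.331])
E
```

```text
pos [ 0.3977 -0.3307  0.1659] yaw 18.6 J [ 0.66  0.41 -0.03  2.24 -0.11  0.33 -0.52] t 11.75 w 0.5301533567547622 F [ 0.2  0.2 -2.3] | total shift(60mm) [-0.044 -0.028  0.328] norm 0.33 turn(5deg) [ 1.237 -1.541 -0.184]
455 z 0.041 [ 0.3995 -0.3315] res 0.0046
261 z 0.175 [ 0.4014 -0.3308] res 0.0031
foot-head world [-0.002  -0.0007] tool x,y -0.0021 0.0 zmin 0.012885262702886747
```

Call:
play_rows --pt "0.7 -0.013 -0.01 0.1 0 0 0" --pt "0.7 -0.013 -0.01 0.1 0 0 0" --pt "0.7 -0.007 -0.005 0.05 0 0 0" --pt "0.7 0 0 0 0 0 0"

```text
time: 12.35
eef_pos: [0.3978, -0.3308, 0.1507]
ee_rot: [0.042, 0.984, 0.157, 0.075]
force: [-0.5, 0.3, -1.2]
gripper_width: 0.535
grip_force: 48.3
```

Call:
play_rows --pt "0.7 -0.007 -0.005 0.05 0 0 0" --pt "0.7 -0.004 -0.003 0.03 0 0 0" --pt "0.7 0 0 0 0 0 0"

```text
time: 12.72
eef_pos: [0.3979, -0.3309, 0.146]
ee_rot: [0.042, 0.984, 0.157, 0.075]
force: [0.3, -0.1, -1.7]
gripper_width: 0.53
grip_force: 48.3
```

Call:
play_rows --pt "0.7 -0.004 -0.003 0.03 0 0 0" --pt "0.7 -0.004 -0.003 0.03 0 0 0" --pt "0.7 -0.004 -0.003 0.03 0 0 0" --pt "0.7 0 0 0 0 0 0"

```text
time: 13.22
eef_pos: [0.4005, -0.3306, 0.1447]
ee_rot: [0.043, 0.983, 0.158, 0.078]
force: [-5.1, 8.0, 35.1]
gripper_width: 0.534
grip_force: 54.6
```

On the floor. Ease off, open partly, and retreat upward.

Call:
play_rows --pt "0.7 0.007 0.005 -0.05 0 0 0" --pt "0.7 0 0 0 0 0 0" --pt "0.4 0 0 0 0 0 0" --pt "0.25 0 0 0 0 0 0" --pt "0.15 0 0 0 0 0 0" --pt "0.15 0 0 0 0 0 0" --pt "0.15 0.02 0.02 -0.3 0 0 0" --pt "0.15 0.05 0.04 -0.5 0 0 0" --pt "0.15 0.07 0.05 -0.7 0 0 0" --pt "0.15 0.07 0.05 -0.7 0 0 0" --pt "0.15 0 0 0 0.4 -0.5 0" --pt "0.15 0 0 0 0.5 -0.5 0" --pt "0.15 0 0 0 0.35 -0.55 0" --pt "0.15 0 0 0 0 0 0"

```text
time: 14.98
eef_pos: [0.3924, -0.3282, 0.2763]
ee_rot: [-0.001, 0.987, 0.159, 0.0]
force: [0.8, 0.3, -0.8]
gripper_width: 0.849
grip_force: 0.0
```

```bash
python3 - <<'E'
from m import *
plan(.398,-.1807,.05,19.1)
fit(.012,[.398,-.331])
p=cloud(cam("side")).reshape(-1,3); k=p[(np.hypot(p[:,0]-.398,p[:,1]+.331)<.04)&(p[:,2]<.2)]; print("top z",k[:,2].max())
E
```

```text
pos [ 0.3924 -0.3282  0.2763] yaw 18.3 J [ 0.59  0.28  0.03  2.05 -0.01  0.81 -0.63] t 14.975 w 0.8493585568628929 F [ 0.8  0.3 -0.8] | total shift(60mm) [ 0.856 -2.302  3.775] norm 4.5 turn(5deg) [-0.012 -0.012 -0.166]
222 z 0.013 [ 0.3963 -0.3308] res 0.0083
194 z 0.147 [ 0.3996 -0.3294] res 0.0012
foot-head world [-0.0033 -0.0015] tool x,y -0.0036 0.0003 zmin 0.009623736057448129
top z 0.1834547674191448
```

The mill is seated: its top is at 183 mm, against 182 expected. Next the shaker.

Call:
play_rows --pt "0.15 0.14 -0.39 0 0 0 -0.166" --pt "0.15 0.14 -0.39 0 0 0 0" --pt "0.15 0.14 -0.39 0 0 0 0" --pt "0.15 0.14 -0.39 0 0 0 0" --pt "0.15 0.14 -0.39 0 0 0 0" --pt "0.15 0.14 -0.38 0 0 0 0" --pt "0.15 0 0 0.5 0 0 0" --pt "0.15 0 0 0.6 0 0 0" --pt "0.15 0 0 0.5 0 0 0" --pt "0.15 0 0 0 0 0 0"

```text
time: 16.38
eef_pos: [0.3916, -0.1776, 0.1794]
ee_rot: [-0.002, 0.986, 0.166, -0.002]
force: [0.3, -0.0, -1.3]
gripper_width: 0.854
grip_force: 0.0
```

```bash
python3 - <<'E'
from m import *
plan(.3967,-.18,.047,19.1)
E
```

```text
pos [ 0.3916 -0.1776  0.1794] yaw 19.1 J [ 0.36  0.33 -0.05  2.3   0.03  0.51 -0.95] t 16.375 w 0.8543748038660929 F [ 0.3 -0.  -1.3] | total shift(60mm) [0.076 0.077 2.206] norm 2.21 turn(5deg) [-0.06   0.04   0.005]
```

Call:
play_rows --pt "0.15 0.076 0.077 0.3 0 0 0" --pt "0.15 0 0 0.5 0 0 0" --pt "0.15 0 0 0.5 0 0 0" --pt "0.15 0 0 0.5 0 0 0" --pt "0.15 0 0 0.4 0 0 0" --pt "0.15 0 0 0 0 0 0" --pt "0.5 0 0 0 0 0 0" --pt "0.8 0 0 0 0 0 0" --pt "0.8 0 0 0 0 0 0" --pt "0.8 0 0 0 0 0 0" --pt "0.8 0 0 0 0 0 0" --newtons 35

```text
time: 17.75
eef_pos: [0.4002, -0.1821, 0.0502]
ee_rot: [-0.0, 0.986, 0.165, 0.001]
force: [-0.3, 1.4, 7.0]
gripper_width: 0.436
grip_force: 32.9
```

Call:
play_rows --pt "0.8 0 0 -0.2 0 0 0" --pt "0.8 0 0 -0.4 0 0 0" --pt "0.8 0 0 -0.5 0 0 0" --pt "0.8 0 0 -0.5 0 0 0" --pt "0.8 0 0 -0.4 0 0 0" --pt "0.8 0 0 0 0 0 0" --pt "0.8 0 0 0 0 0 0"

```text
time: 18.62
eef_pos: [0.3991, -0.1822, 0.1687]
ee_rot: [-0.001, 0.986, 0.165, 0.0]
force: [-0.3, -0.5, -1.7]
gripper_width: 0.437
grip_force: 33.6
```

```bash
python3 - <<'E'
from m import *
plan(.468,-.307,.19,19.1)
c=cam("side"); save(c,"side5.png",(230,80,430,280),3)
for n in("side","top"):
    p=cloud(cam(n)).reshape(-1,3); p=p[np.hypot(p[:,0]-.398,p[:,1]+.18)<.04]; p=p[(p[:,2]>.06)&(p[:,2]<.2)]
    print(n,len(p),p.min(0).round(3),p.max(0).round(3))
    for z in(.125,.14,.155):
        k=p[abs(p[:,2]-z)<.007][:,:2]
        if len(k)>10: f=least_squares(lambda c:np.hypot(*(k-c).T)-.022,[.398,-.18],loss="soft_l1",f_scale=.002); print(z,len(k),f.x.round(4),np.median(abs(f.fun)).round(4))
E
```

```text
pos [ 0.3991 -0.1822  0.1687] yaw 19.0 J [ 0.37  0.36 -0.05  2.29  0.03  0.49 -0.95] t 18.625 w 0.43735510577957387 F [-0.3 -0.5 -1.7] | total shift(60mm) [ 0.407  2.339 -0.359] norm 2.4 turn(5deg) [-0.018 -0.003 -0.014]
side 676 [ 0.366 -0.219  0.119] [ 0.415 -0.155  0.2  ]
0.125 68 [ 0.3925 -0.1814] 0.0012
0.14 88 [ 0.3921 -0.1835] 0.0009
0.155 103 [ 0.3929 -0.1846] 0.0011
top 252 [ 0.371 -0.214  0.118] [ 0.406 -0.154  0.2  ]
0.125 14 [ 0.3958 -0.1811] 0.0005
0.14 26 [ 0.3948 -0.1815] 0.0004
0.155 47 [ 0.3954 -0.1821] 0.001
```

View pics/side5.png

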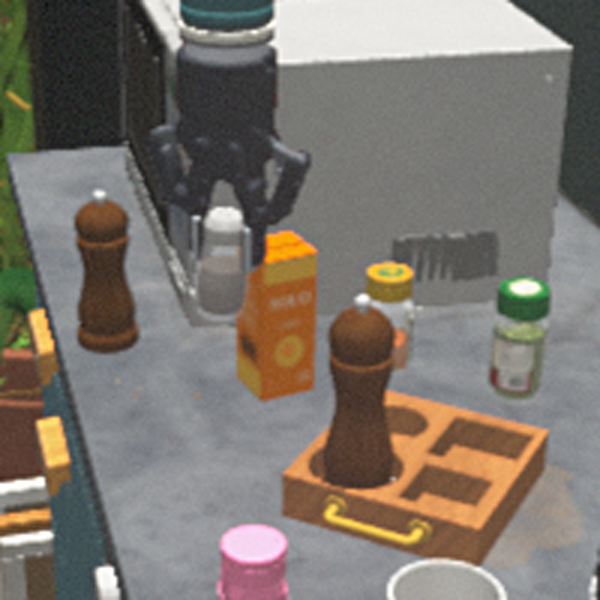

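The side crop shows the shaker held upright at (222,265) and the mill seated upright in the large round pocket at (360,400). The shaker sits about 5 mm behind the TCP along -x. Carry it to the small round pocket.

Call:
play_rows --pt "0.8 0.05 0.22 0 0 0 0" --pt "0.8 0.08 0.4 0 0 0 0" --pt "0.8 0.09 0.45 0 0 0 0" --pt "0.8 0.09 0.45 0 0 0 0" --pt "0.8 0.09 0.4 0 0 0 0" --pt "0.8 0.06 0.3 0 0 0 0" --pt "0.8 0.04 0.15 0 0 0 0" --pt "0.8 0 0 0 0 0 0" --pt "0.8 0 0 0 0 0 0"

```text
time: 19.9
eef_pos: [0.4738, -0.3059, 0.1683]
ee_rot: [-0.001, 0.986, 0.166, -0.0]
force: [-0.1, -0.2, -0.8]
gripper_width: 0.436
grip_force: 33.6
```

```bash
python3 - <<'E'
from m import *
plan(.474,-.3065,.063,19.1)
for n in("side","top"):
    p=cloud(cam(n)).reshape(-1,3); p=p[np.hypot(p[:,0]-.468,p[:,1]+.307)<.035]; p=p[(p[:,2]>.06)&(p[:,2]<.2)]
    for z in(.125,.14,.155):
        k=p[abs(p[:,2]-z)<.007][:,:2]
        if len(k)>10: f=least_squares(lambda c:np.hypot(*(k-c).T)-.022,[.468,-.307],loss="soft_l1",f_scale=.002); print(n,z,len(k),f.x.round(4),np.median(abs(f.fun)).round(4))
E
```

```text
pos [ 0.4738 -0.3059  0.1683] yaw 19.1 J [ 0.53  0.49 -0.05  2.03  0.03  0.62 -0.78] t 19.9 w 0.43552866712927085 F [-0.1 -0.2 -0.8] | total shift(60mm) [1.000e-03 1.600e-02 1.755e+00] norm 1.76 turn(5deg) [-0.033  0.004 -0.002]
side 0.125 42 [ 0.4646 -0.3045] 0.0009
side 0.14 60 [ 0.4665 -0.3071] 0.001
side 0.155 106 [ 0.4676 -0.3082] 0.0012
top 0.125 17 [ 0.4706 -0.3057] 0.0008
top 0.14 23 [ 0.4695 -0.306 ] 0.0006
top 0.155 46 [ 0.47   -0.3062] 0.0012
```

Call:
play_rows --pt "0.8 0.01 0.01 0.3 0 0 0" --pt "0.8 0 0 0.45 0 0 0" --pt "0.8 0 0 0.4 0 0 0" --pt "0.8 0 0 0.2 0 0 0" --pt "0.8 0 0 0.15 0 0 0" --pt "0.8 0 0 0.12 0 0 0" --pt "0.8 0 0 0.08 0 0 0" --pt "0.8 0 0 0 0 0 0"

```text
time: 21.0
eef_pos: [0.4751, -0.3072, 0.0665]
ee_rot: [-0.001, 0.986, 0.165, 0.0]
force: [-0.1, 0.1, -0.9]
gripper_width: 0.438
grip_force: 33.6
```

Call:
play_rows --pt "0.8 0 0 0.04 0 0 0" --pt "0.8 0 0 0.03 0 0 0" --pt "0.8 0 0 0.02 0 0 0" --pt "0.8 0 0 0 0 0 0"

```text
time: 21.5
eef_pos: [0.4755, -0.3073, 0.0623]
ee_rot: [-0.001, 0.986, 0.165, 0.0]
force: [-0.9, 0.5, 8.3]
gripper_width: 0.439
grip_force: 34.8
```

Call:
play_rows --pt "0.5 0 0 0 0 0 0" --pt "0.3 0 0 0 0 0 0" --pt "0.25 0 0 0 0 0 0" --pt "0.25 0 0 0 0 0 0" --pt "0.25 0 0 -0.3 0 0 0" --pt "0.25 0 0 -0.5 0 0 0" --pt "0.25 0 0 -0.7 0 0 0" --pt "0.25 0 0 -0.7 0 0 0" --pt "0.2 0 0 0 0 0 0"

```text
time: 22.62
eef_pos: [0.4775, -0.3088, 0.1977]
ee_rot: [0.002, 0.986, 0.165, 0.004]
force: [-0.4, 0.2, 0.0]
gripper_width: 0.798
grip_force: 0.0
```

```bash
python3 - <<'E'
from m import *
plan(.5887,-.19,.05,19.1)
c=cam("side"); w=cloud(c); p=w.reshape(-1,3)
k=p[(np.hypot(p[:,0]-.468,p[:,1]+.307)<.022)&(p[:,2]<.15)]; print("shaker top",np.percentile(k[:,2],99))
for n,s in(("side",.0013),("top",-.0013)):
    p=cloud(cam(n)).reshape(-1,3)+[s,s,0]; k=p[(np.hypot(p[:,0]-.5887,p[:,1]+.19)<.04)&(p[:,2]>.01)&(p[:,2]<.068)][:,:2]
    if len(k)<15: continue
    # orientation: distance to a 42 mm square, free centre and yaw
    def res(v):
        a=v[2]; q=np.abs((k-v[:2])@np.array([[np.cos(a),-np.sin(a)],[np.sin(a),np.cos(a)]])); return q.max(1)-.021
    for y0 in(0,.35,.8,1.2):
        f=least_squares(res,[.5887,-.19,y0],loss="soft_l1",f_scale=.002); print(n,len(k),f.x[:2].round(4),np.degrees(f.x[2]).round(1),f.cost*1e6)
save(c,"jar.png",(335,150,425,215),8)
E
```

```text
pos [ 0.4775 -0.3088  0.1977] yaw 19.0 J [ 0.53  0.45 -0.05  2.01  0.03  0.68 -0.78] t 22.625 w 0.7984007529710841 F [-0.4  0.2  0. ] | total shift(60mm) [ 2.382 -1.28   2.471] norm 3.66 turn(5deg) [ 0.06  -0.073 -0.016]
shaker top 0.1021146462039494
side 94 [ 0.599  -0.1915] -1.8 146.567479913945
side 94 [ 0.5964 -0.1893] 14.5 163.1689451804749
side 94 [ 0.5879 -0.1871] 48.5 158.6569261250776
side 94 [ 0.5987 -0.1923] 81.2 141.22658492174278
top 156 [ 0.5901 -0.189 ] -36.8 179.53973879510437
top 156 [ 0.5899 -0.1889] 48.7 173.95839087252747
top 156 [ 0.5899 -0.1889] 49.0 173.8507135212324
top 156 [ 0.5901 -0.189 ] 53.2 179.53973879510565
```

View pics/jar.png

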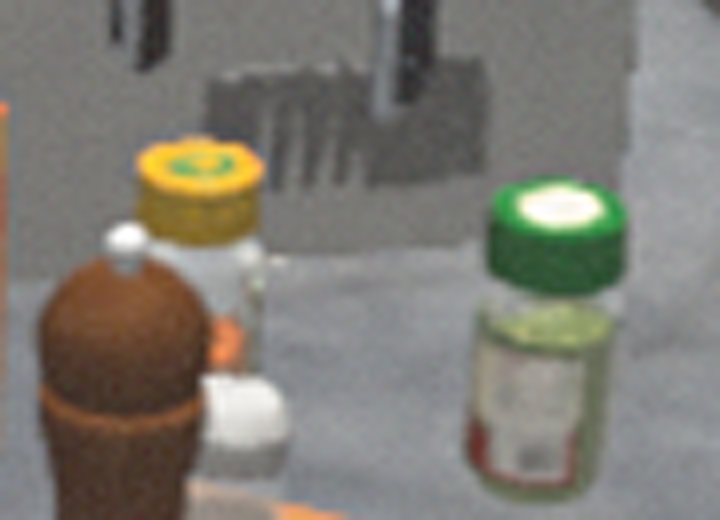

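```bash
python3 - <<'E'
from m import *
d=np.load("side0.npz"); t=np.load("top0.npz")
P={"side0":d["w"][165:208,345:374].reshape(-1,3)+[.0013,.0013,0],"top0":t["w"][150:186,316:345].reshape(-1,3)-[.0013,.0013,0]}
P["both"]=np.vstack(list(P.values()))
for n,p in P.items():
    k=p[(np.hypot(p[:,0]-.5887,p[:,1]+.19)<.034)&(p[:,2]>.012)&(p[:,2]<.07)][:,:2]
    best=[]
    for y0 in np.radians(range(0,90,10)):
        def res(c):
            q=np.abs((k-c)@np.array([[np.cos(y0),-np.sin(y0)],[np.sin(y0),np.cos(y0)]])); return np.hypot(*np.maximum(q-.014,0).T)-.007+np.minimum((q-.014).max(1),0)
        f=least_squares(res,[.5887,-.19],loss="soft_l1",f_scale=.001); best.append((np.degrees(y0).round(),(f.cost*1e6).round(1),f.x.round(4).tolist()))
    print(n,len(k)); [print("  ",*b) for b in best]
E
```

```text
side0 326
   0.0 638.6 [0.589, -0.1896]
   10.0 652.7 [0.5888, -0.1898]
   20.0 614.7 [0.589, -0.1897]
   30.0 538.7 [0.5894, -0.1894]
   40.0 441.6 [0.5897, -0.189]
   50.0 393.6 [0.5898, -0.1888]
   60.0 406.6 [0.5898, -0.1889]
   70.0 475.7 [0.5897, -0.1891]
   80.0 569.1 [0.5893, -0.1893]
top0 138
   0.0 264.7 [0.5885, -0.1901]
   10.0 285.1 [0.5888, -0.1898]
   20.0 267.5 [0.589, -0.1899]
   30.0 201.7 [0.5898, -0.1897]
   40.0 129.6 [0.5898, -0.1893]
   50.0 104.8 [0.5898, -0.1889]
   60.0 131.3 [0.5899, -0.1889]
   70.0 170.1 [0.5894, -0.1896]
   80.0 224.2 [0.5889, -0.1897]
both 464
   0.0 905.5 [0.5888, -0.1897]
   10.0 937.8 [0.5888, -0.1898]
   20.0 882.3 [0.589, -0.1898]
   30.0 741.5 [0.5895, -0.1895]
   40.0 571.6 [0.5898, -0.1891]
   50.0 498.5 [0.5898, -0.1889]
   60.0 538.0 [0.5898, -0.1889]
   70.0 647.7 [0.5897, -0.1892]
   80.0 795.1 [0.5892, -0.1893]
```

The shaker is seated (its top at 102 mm, as expected). The jar crop shows it behind the mill at (200,220) with the green jar at (555,330). Both first views put the square jar's yaw at about 52°, centre (0.590, -0.189).

Call:
play_rows --pt "0.15 0.4 -0.22 0 0 0 0" --pt "0.15 0.6 -0.32 0 0 0 0" --pt "0.15 0.6 -0.32 0 0 0 0" --pt "0.15 0.5 -0.26 0 0 0 0" --pt "0.15 0.32 -0.16 0 0 0 0" --pt "0.15 0 0 0 0 0 -0.94" --pt "0.15 0 0 0 0 0 -0.94" --pt "0.15 0 0 0 0 0 -0.94" --pt "0.15 0 0 0 0 0 -0.94" --pt "0.15 0 0 0 0 0 -0.94" --pt "0.15 0 0 0 0 0 -0.94" --pt "0.15 0 0 0 0 0 -0.94" --pt "0.15 0 0 0 0 0 0"

```text
time: 24.4
eef_pos: [0.5863, -0.1881, 0.1924]
ee_rot: [-0.001, 0.899, 0.437, -0.001]
force: [0.2, -0.5, 0.6]
gripper_width: 0.851
grip_force: 0.0
```

```bash
python3 - <<'E'
from m import *
plan(.5898,-.189,.048,52)
E
```

```text
pos [ 0.5863 -0.1881  0.1924] yaw 51.8 J [ 0.38  0.52 -0.2   1.9   0.15  0.74 -0.57] t 24.4 w 0.8513514153582231 F [ 0.2 -0.5  0.6] | total shift(60mm) [0.024 0.061 2.406] norm 2.41 turn(5deg) [-0.032 -0.001 -0.037]
```

Call:
play_rows --pt "0.15 0.024 0.061 0.4 0 0 0" --pt "0.15 0 0 0.6 0 0 0" --pt "0.15 0 0 0.6 0 0 0" --pt "0.15 0 0 0.5 0 0 0" --pt "0.15 0 0 0.3 0 0 0" --pt "0.15 0 0 0 0 0 0" --pt "0.5 0 0 0 0 0 0" --pt "0.8 0 0 0 0 0 0" --pt "0.8 0 0 0 0 0 0" --pt "0.8 0 0 0 0 0 0" --pt "0.8 0 0 0 0 0 0" --newtons 35

```text
time: 25.78
eef_pos: [0.592, -0.1886, 0.0506]
ee_rot: [0.0, 0.899, 0.438, 0.001]
force: [-0.7, 0.4, 6.0]
gripper_width: 0.476
grip_force: 31.2
```

Call:
play_rows --pt "0.8 0 0 -0.2 0 0 0" --pt "0.8 0 0 -0.5 0 0 0" --pt "0.8 0 0 -0.6 0 0 0" --pt "0.8 0 0 -0.6 0 0 0" --pt "0.8 0 0 -0.4 0 0 0" --pt "0.8 -0.25 0 0 0 0 0" --pt "0.8 -0.5 0 0 0 0 0" --pt "0.8 -0.5 0 0 0 0 0" --pt "0.8 -0.5 0 0 0 0 0" --pt "0.8 -0.3 0 0 0 0 0" --pt "0.8 -0.2 0 0 0 0 0"

```text
time: 27.15
eef_pos: [0.5064, -0.2956, 0.1864]
ee_rot: [-0.001, 0.899, 0.437, -0.0]
force: [-0.1, -0.2, -1.0]
gripper_width: 0.474
grip_force: 31.0
```

Call:
play_rows --pt "0.8 0 0 0 0 0 -0.5" --pt "0.8 0 0 0 0 0 -0.9" --pt "0.8 0 0 0 0 0 -0.9" --pt "0.8 0 0 0 0 0 -0.9" --pt "0.8 0 0 0 0 0 -0.9" --pt "0.8 0 0 0 0 0 -0.9" --pt "0.8 0 0 0 0 0 -0.9" --pt "0.8 0 0 0 0 0 -0.9" --pt "0.8 0 0 0 0 0 -0.9" --pt "0.8 0 0 0 0 0 -0.9" --pt "0.8 0 0 0 0 0 -0.9" --pt "0.8 0 0 0 0 0 -0.9" --pt "0.8 0 0 0 0 0 -0.9" --pt "0.8 0 0 0 0 0 -0.1" --pt "0.8 0 0 0 0 0 0"

```text
time: 29.02
eef_pos: [0.5084, -0.2941, 0.1872]
ee_rot: [-0.0, 0.581, 0.814, 0.001]
force: [-1.2, -0.3, -0.8]
gripper_width: 0.473
grip_force: 31.0
```

```bash
cat >> m.py <<'E'
def box(c0,zlo,zhi,h,ys=range(0,90,10),rm=.036):
    P=[]
    for n,s in(("side",.0013),("top",-.0013)):
        w=cloud(cam(n)).reshape(-1,3)+[s,s,0]; k=w[(np.hypot(w[:,0]-c0[0],w[:,1]-c0[1])<rm)&(w[:,2]>zlo)&(w[:,2]<zhi)]; print(n,len(k)); P.append(k)
    k=np.vstack(P)[:,:2]; B=[]
    for d in ys:
        y=np.radians(d)
        def res(c):
            q=np.abs((k-c)@np.array([[np.cos(y),-np.sin(y)],[np.sin(y),np.cos(y)]])); g=h-.007; return np.hypot(*np.maximum(q-g,0).T)-.007+np.minimum((q-g).max(1),0)
        f=least_squares(res,c0,loss="soft_l1",f_scale=.001); B.append((d,round(f.cost*1e6,1),f.x.round(4).tolist()))
    for b in sorted(B,key=lambda b:b[1])[:4]: print(*b)
E
python3 - <<'E'
from m import *
plan(.422,-.401,.19,109.1)
p=status.state()["eef_pos"]; box(list(p[:2]),p[2]-.052,p[2]-.014,.021)
E
```

```text
pos [ 0.5084 -0.2941  0.1872] yaw 109.0 J [ 0.8   0.53 -0.48  1.95  0.35  0.74  0.44] t 29.025 w 0.47278254277855314 F [-1.2 -0.3 -0.8] | total shift(60mm) [-1.216 -1.941 -0.051] norm 2.29 turn(5deg) [ 0.011 -0.02  -0.025]
side 256
top 67
20 284.1 [0.51, -0.2964]
10 312.7 [0.5101, -0.2963]
30 369.7 [0.5101, -0.2967]
0 421.1 [0.5101, -0.2966]
```

Call:
play_rows --pt "0.8 -0.12 -0.2 0 0 0 0" --pt "0.8 -0.25 -0.4 0 0 0 0" --pt "0.8 -0.25 -0.42 0 0 0 0" --pt "0.8 -0.25 -0.42 0 0 0 0" --pt "0.8 -0.2 -0.32 0 0 0 0" --pt "0.8 -0.11 -0.2 0 0 0 0" --pt "0.8 0 0 0 0 0 0" --pt "0.8 0 0 0 0 0 0"

```text
time: 30.12
eef_pos: [0.4204, -0.3991, 0.1871]
ee_rot: [-0.0, 0.581, 0.814, 0.001]
force: [0.5, -0.4, -1.7]
gripper_width: 0.475
grip_force: 31.0
```

```bash
python3 - <<'E'
from m import *
plan(.4205,-.399,.062,109.1)
p=status.state()["eef_pos"]; box(list(p[:2]),p[2]-.05,p[2]-.014,.021)
E
```

```text
pos [ 0.4204 -0.3991  0.1871] yaw 109.0 J [ 1.03  0.52 -0.48  1.97  0.35  0.73  0.67] t 30.125 w 0.474723542524146 F [ 0.5 -0.4 -1.7] | total shift(60mm) [-3.000e-03 -1.000e-03  2.085e+00] norm 2.09 turn(5deg) [ 0.015 -0.019 -0.018]
side 303
top 54
20 304.4 [0.4221, -0.4014]
10 331.9 [0.422, -0.4014]
30 416.6 [0.4223, -0.4017]
0 432.2 [0.422, -0.4014]
```

Centred over the small square pocket and aligned. Lowering.

Call:
play_rows --pt "0.8 0 0 0.3 0 0 0" --pt "0.8 0 0 0.5 0 0 0" --pt "0.8 0 0 0.5 0 0 0" --pt "0.8 0 0 0.3 0 0 0" --pt "0.8 0 0 0.2 0 0 0" --pt "0.8 0 0 0.15 0 0 0" --pt "0.8 0 0 0.08 0 0 0" --pt "0.8 0 0 0 0 0 0"

```text
time: 31.22
eef_pos: [0.4198, -0.3999, 0.0653]
ee_rot: [-0.0, 0.581, 0.814, 0.001]
force: [-0.1, -0.1, -1.4]
gripper_width: 0.477
grip_force: 31.0
```

Call:
play_rows --pt "0.8 0 0 0.03 0 0 0" --pt "0.8 0 0 0.03 0 0 0" --pt "0.8 0 0 0.01 0 0 0" --pt "0.8 0 0 0 0 0 0"

```text
time: 31.72
eef_pos: [0.42, -0.4002, 0.0626]
ee_rot: [0.0, 0.581, 0.814, 0.0]
force: [-1.8, 1.1, 8.5]
gripper_width: 0.475
grip_force: 32.2
```

Call:
play_rows --pt "0.5 0 0 0 0 0 0" --pt "0.3 0 0 0 0 0 0" --pt "0.3 0 0 0 0 0 0" --pt "0.3 0 0 -0.3 0 0 0" --pt "0.3 0 0 -0.6 0 0 0" --pt "0.3 0 0 -0.8 0 0 0" --pt "0.2 0 0 -0.9 0 0 0" --pt "0.1 0 0 0 0 0 0"

```text
time: 32.72
eef_pos: [0.4226, -0.4016, 0.2227]
ee_rot: [0.005, 0.581, 0.814, 0.0]
force: [0.1, -0.6, -0.4]
gripper_width: 0.9
grip_force: 0.0
```

```bash
python3 - <<'E'
from m import *
plan(.491,-.145,.12,73.8)
box([.491,-.145],.03,.12,.026,range(0,90,5),.045)
p=cloud(cam("side")).reshape(-1,3)
for n,x,y in(("jar",.422,-.401),("shaker",.468,-.307),("mill",.398,-.331)):
    k=p[(np.hypot(p[:,0]-x,p[:,1]-y)<.018)&(p[:,2]<.19)&(p[:,2]>.05)]; print(n,np.percentile(k[:,2],99))
for z in(.136,.139):
  for n,s in(("side",.0013),("top",-.0013)):
    p=cloud(cam(n)).reshape(-1,3)+[s,s,0]; k=p[(np.hypot(p[:,0]-.491,p[:,1]+.145)<.05)&(abs(p[:,2]-z)<.004)]
    if len(k)>20: print(n,z,len(k),cv2.minAreaRect(k[:,:2].astype(np.float32)))
E
```

```text
pos [ 0.4226 -0.4016  0.2227] yaw 108.9 J [ 1.06  0.48 -0.51  1.94  0.32  0.79  0.7 ] t 32.725 w 0.8999406782119135 F [ 0.1 -0.6 -0.4] | total shift(60mm) [3.689 2.456 1.697] norm 4.75 turn(5deg) [0.093 0.066 7.027]
side 832
top 0
75 740.7 [0.4925, -0.1433]
70 779.7 [0.4926, -0.1434]
80 1015.7 [0.4925, -0.1434]
65 1113.5 [0.4926, -0.1434]
jar 0.11122768827928067
shaker 0.10308102798052667
mill 0.18193745746573803
side 0.136 190 ((0.49083808064460754, -0.1458505392074585), (0.05602627620100975, 0.05388081446290016), 71.32624053955078)
side 0.139 111 ((0.4898882806301117, -0.14705905318260193), (0.053807251155376434, 0.04988296329975128), 75.6799545288086)
```

All three are seated (tops at 182, 103 and 111 mm). Now the carton: centre (0.492, -0.1445), yaw about 73°.

Call:
play_rows --pt "0.1 0.4 0.27 0 0.09 0.06 0" --pt "0.1 0.66 0.44 0 0 0 0" --pt "0.1 0.66 0.44 0 0 0 0" --pt "0.1 0.66 0.44 0 0 0 0" --pt "0.1 0.66 0.44 0 0 0 0" --pt "0.1 0.42 0.28 0 0 0 0" --pt "0.1 0.23 0.16 0 0 0 0" --pt "0.1 0 0 0 0 0 0.9" --pt "0.1 0 0 0 0 0 0.9" --pt "0.1 0 0 0 0 0 0.9" --pt "0.1 0 0 0 0 0 0.9" --pt "0.1 0 0 0 0 0 0.9" --pt "0.1 0 0 0 0 0 0.9" --pt "0.1 0 0 0 0 0 0.9" --pt "0.1 0 0 0 0 0 0.9" --pt "0.1 0 0 0 0 0 0"

```text
time: 35.08
eef_pos: [0.4876, -0.1433, 0.2169]
ee_rot: [-0.005, 0.804, 0.594, -0.003]
force: [-0.9, 0.1, 0.4]
gripper_width: 0.898
grip_force: 0.0
```

```bash
python3 - <<'E'
from m import *
plan(.4918,-.1445,.112,73)
E
```

```text
pos [ 0.4876 -0.1433  0.2169] yaw 72.9 J [ 0.5   0.38 -0.39  2.1   0.22  0.71 -0.33] t 35.075 w 0.8983691160766261 F [-0.9  0.1  0.4] | total shift(60mm) [0.    0.092 1.747] norm 1.75 turn(5deg) [-0.125 -0.005 -0.017]
```

Call:
play_rows --pt "0.1 0 0.09 0.3 -0.12 0 0" --pt "0.1 0 0 0.5 0 0 0" --pt "0.1 0 0 0.5 0 0 0" --pt "0.1 0 0 0.43 0 0 0" --pt "0.1 0 0 0 0 0 0" --pt "0.4 0 0 0 0 0 0" --pt "0.7 0 0 0 0 0 0" --pt "0.7 0 0 0 0 0 0" --pt "0.7 0 0 0 0 0 0" --pt "0.7 0 0 0 0 0 0" --newtons 40

```text
time: 36.33
eef_pos: [0.4936, -0.1441, 0.1146]
ee_rot: [0.001, 0.804, 0.594, 0.001]
force: [-2.1, -0.1, 6.6]
gripper_width: 0.606
grip_force: 42.8
```

Call:
play_rows --pt "0.7 0 0 -0.2 0 0 0" --pt "0.7 0 0 -0.5 0 0 0" --pt "0.7 0 0 -0.6 0 0 0" --pt "0.7 0 0 -0.6 0 0 0" --pt "0.7 0 0 -0.5 0 0 0" --pt "0.7 0 0 -0.2 0 0 0" --pt "0.7 0 0 0 0 0 0"

```text
time: 37.2
eef_pos: [0.4929, -0.1442, 0.27]
ee_rot: [0.0, 0.804, 0.594, 0.001]
force: [-0.5, 0.8, -0.8]
gripper_width: 0.607
grip_force: 42.4
```

```bash
python3 - <<'E'
from m import *
plan(.4921,-.3769,.25,109.1)
p=status.state()["eef_pos"]; box(list(p[:2]),p[2]-.105,p[2]-.065,.026,range(0,90,5),.045); box(list(p[:2]),p[2]-.06,p[2]-.02,.026,range(0,90,5),.045)
E
```

```text
pos [ 0.4929 -0.1442  0.27  ] yaw 72.9 J [ 0.54  0.32 -0.42  2.04  0.18  0.82 -0.29] t 37.2 w 0.6071656578490643 F [-0.5  0.8 -0.8] | total shift(60mm) [-3.712  1.125  0.332] norm 3.89 turn(5deg) [ 2.300e-02 -4.000e-03 -7.235e+00]
side 419
top 172
75 470.1 [0.4914, -0.1433]
70 521.2 [0.4914, -0.1433]
80 649.5 [0.4914, -0.1434]
65 778.0 [0.4914, -0.1433]
side 427
top 180
75 429.1 [0.491, -0.1432]
70 486.8 [0.4911, -0.1433]
80 622.0 [0.4909, -0.1432]
65 753.7 [0.4913, -0.1434]
```

Call:
play_rows --pt "0.7 -0.25 0.08 0 0 0 0" --pt "0.7 -0.5 0.155 0 0 0 0" --pt "0.7 -0.6 0.185 0 0 0 0" --pt "0.7 -0.6 0.185 0 0 0 0" --pt "0.7 -0.6 0.185 0 0 0 0" --pt "0.7 -0.6 0.185 0 0 0 0" --pt "0.7 -0.37 0.12 0 0 0 0" --pt "0.7 -0.2 0.065 0 0 0 0" --pt "0.7 0 0 0 0 0 -0.6" --pt "0.7 0 0 0 0 0 -0.9" --pt "0.7 0 0 0 0 0 -0.9" --pt "0.7 0 0 0 0 0 -0.9" --pt "0.7 0 0 0 0 0 -0.9" --pt "0.7 0 0 0 0 0 -0.9" --pt "0.7 0 0 0 0 0 -0.9" --pt "0.7 0 0 0 0 0 -0.8" --pt "0.7 0 0 0 0 0 -0.4" --pt "0.7 0 0 0 0 0 0" --pt "0.7 0 0 0 0 0 0"

```text
time: 39.78
eef_pos: [0.494, -0.3776, 0.2693]
ee_rot: [-0.0, 0.581, 0.814, 0.001]
force: [0.5, 1.0, -1.4]
gripper_width: 0.605
grip_force: 42.4
```

```bash
python3 - <<'E'
from m import *
plan(.4935,-.378,.127,109)
p=status.state()["eef_pos"]; box(list(p[:2]),p[2]-.105,p[2]-.025,.026,range(0,90,4),.045)
E
```

```text
pos [ 0.494  -0.3776  0.2693] yaw 108.9 J [ 0.94  0.47 -0.51  1.81  0.28  0.93  0.64] t 39.775 w 0.6046497610362546 F [ 0.5  1.  -1.4] | total shift(60mm) [-0.006 -0.012  2.371] norm 2.37 turn(5deg) [ 0.011 -0.009 -0.014]
side 959
top 340
20 878.8 [0.4929, -0.3781]
16 996.1 [0.4929, -0.378]
24 1100.4 [0.4929, -0.3782]
12 1406.5 [0.4928, -0.3781]
```

Call:
play_rows --pt "0.7 0.02 -0.01 0.3 0 0 0" --pt "0.7 0 0 0.5 0 0 0" --pt "0.7 0 0 0.5 0 0 0" --pt "0.7 0 0 0.35 0 0 0" --pt "0.7 0 0 0.25 0 0 0" --pt "0.7 0 0 0.2 0 0 0" --pt "0.7 0 0 0.15 0 0 0" --pt "0.7 0 0 0.08 0 0 0" --pt "0.7 0 0 0 0 0 0"

```text
time: 41.0
eef_pos: [0.4931, -0.3768, 0.1295]
ee_rot: [0.0, 0.581, 0.814, 0.001]
force: [0.4, 0.4, -2.1]
gripper_width: 0.606
grip_force: 42.4
```

Call:
play_rows --pt "0.7 0 0 0.03 0 0 0" --pt "0.7 0 0 0.02 0 0 0" --pt "0.7 0 0 0.01 0 0 0" --pt "0.7 0 0 0 0 0 0"

```text
time: 41.5
eef_pos: [0.4933, -0.3771, 0.1266]
ee_rot: [0.0, 0.581, 0.814, 0.0]
force: [-1.9, 0.2, 3.8]
gripper_width: 0.605
grip_force: 43.0
```

Call:
play_rows --pt "0.4 0 0 0 0 0 0" --pt "0.25 0 0 0 0 0 0" --pt "0.25 0 0 0 0 0 0" --pt "0.25 0 0 -0.3 0 0 0" --pt "0.2 0 0 -0.7 0 0 0" --pt "0.2 0 0 -0.9 0 0 0" --pt "0.2 0 0 -0.9 0 0 0" --pt "0.2 0.5 0.7 0 0 0 0" --pt "0.2 0.5 0.7 0 0 0 0" --pt "0.2 0.5 0.7 0 0 0 0" --pt "0.2 0 0 0 0 0 0"

```text
time: 42.88
eef_pos: [0.5863, -0.2443, 0.2961]
ee_rot: [0.001, 0.577, 0.817, 0.003]
force: [-1.5, 0.1, -0.7]
gripper_width: 0.798
grip_force: 0.0
```

```bash
python3 - <<'E'
from m import *
c=cam("side"); t=cam("top"); p=cloud(c).reshape(-1,3)
for n,x,y in(("jar",.422,-.401),("shaker",.468,-.307),("mill",.398,-.331),("carton",.492,-.377),("short",.4345,.0235),("green",.6355,-.301)):
    k=p[(np.hypot(p[:,0]-x,p[:,1]-y)<.018)&(p[:,2]<.2)&(p[:,2]>.03)]; print(n,np.percentile(k[:,2],[50,98]).round(4))
a=cv2.resize(c["pixels"][120:300,240:440,::-1],None,fx=2,fy=2); b=cv2.resize(t["pixels"][130:310,250:450,::-1],None,fx=2,fy=2)
cv2.imwrite("pics/fin.png",np.hstack([a,b]))
E
```

```text
jar [0.1091 0.1108]
shaker [0.0935 0.103 ]
mill [0.1676 0.1819]
carton [0.1478 0.1497]
short [0.1333 0.1496]
green [0.1064 0.109 ]
```

View pics/fin.png

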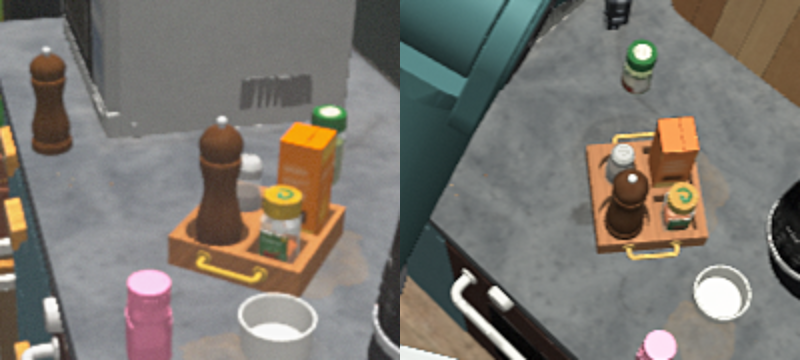

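All four stand upright in their own pockets: mill (220,185), shaker (248,180), jar (281,220) and carton (307,175), each with its top at the expected height. The short mill and green jar are untouched, and the arm is clear.

```bash
python3 -c "
from h import *
print(env.sign_off())"
```

```text
the job is handed in; nothing more can be done
None
```

The job is handed in: the pepper mill, salt shaker, square jar and carton each stand upright and fully down in their own pockets, and the short mill and round jar were left standing. At one point I pressed the mill onto the wrong pocket at about 49 N at the wrist, then reseated it.

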